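# Show a gauge block to the bench camera

### The job

Draw the tall steel gauge block (the one standing highest in the wooden rack) up out of its pocket and hold it in front of the bench camera's lens, on the lens axis and about 110 mm from the glass to the middle of the block. There, keeping it upright, first turn the broad face with the two holes towards the camera, then make a quarter turn so that one of its narrow sides is towards the camera, pausing about a second at each, and last tip it so that the end that stood in the pocket looks squarely into the upward-tilted lens. Finish while still holding it raised and still like that, leaving the two short blocks in the rack and never bumping the camera.

Things in the scene. Friction and masses are not known exactly. Their poses are not given: they have to be found in the camera images.
- gauge: The gauge block: ground steel, 25 x 50 x 20 mm (own x, y, z), about 0.18 kg, two small holes in its broad +z face, the other broad face plain. It stands on its -y end (own +y up), 28 mm of it above the rack's top; the holes look along the rack's -y at the start: away from the robot, ahead and to the right. Origin: middle of the plain broad face, 10 mm from the block's middle. Narrow sides: +x and -x.
- gauge_center (a point): The middle of the gauge block; axes as gauge.
- rack: Fixed wooden rack, 64 x 150 x 30 mm (own x, y, z), origin at the centre of its underside. Three equal pockets in a row along its y, 46 mm apart, the middle one at its centre; each 28 mm along x by 23 mm along y and 22 mm deep. Each holds a block whose 25 mm width lies along the rack's x; there is room for fingers on both x sides. The gauge block may stand in any of the three.
- spare_a: A short plain steel block without holes, 25 x 20 x 36 mm (own x, y, z), upright in another pocket, 14 mm of it above the rack. Origin at the foot of one of its broad faces. To be left alone.
- spare_b: The second short block, the same as spare_a. To be left alone.
- camera: Fixed low bench camera on a steel base plate 90 x 74 mm with two aluminium cheeks, 0.11 m high in all; origin under it, on the bench, 12 mm nearer the lens side than the plate's centre. It faces horizontally along its own -x, roughly towards the robot; its own z is up.
- camera_head: The camera's tilting head (rigid here), tilted 45 degrees: the lens looks along the head's own -x, which points towards the robot side and 45 degrees up; own y is level. Origin 55 mm above the bench on the lens axis.
- lens (a point): Centre of the lens's front glass, about 90 mm above the bench; the lens barrel is 42 mm across at most.
- view_point (a point): The point on the lens axis 110 mm in front of the glass, about 168 mm above the bench, where the middle of the gauge block is to be held for all three views. Axes as camera_head.
Not all that is in view belongs to the job. Of the things that look like the camera, the larger one is meant. Leave any turquoise look-alike of the gauge alone.

How it is judged:
By the outcome, as a careful person would: the job done as asked, in the order asked, and still so for the second after the job is handed in, while the arm keeps its last pose, push and grip.
It also fails if it takes over 54 s, if anything falls off the work surface, if the arm or the gripper's body presses on something with over 40 N, if the wrist force passes 120 N, or if a joint passes its speed limit or range.

### The arm

A 6-joint arm with a two-finger parallel gripper is mounted at the origin on a cart in front of the work surface, level with it; the furniture and walls round the work are solid. World frame = base frame: x ahead of the robot, y to its left, z up, the work surface at z = 0. Lengths are in mm, angles in degrees, forces in N, time in s.
With the tool pointing down it reaches from about 300 to 850 mm from the base axis. Payload 4.2 kg.
Tool frame: the origin (TCP) lies between the finger pads; the fingertips stand 19 mm ahead of it and the grasp point (between the pads) is the TCP; z points along the fingers, x is the direction in which the jaws open and shut, and the axes are right-handed (so a half turn about z gives the same grasp; the last joint's range is limited). The gripper opens to 91 mm and grips with 3 to 60 N. Pads are 32 mm wide; open, the fingers measure 118 mm over their backs; the gripper's body (76 mm by 178 mm) begins 60 mm behind the grasp point.
Start: joints at [-69.041, 18.312, 89.639, -0, 72.044, -1.146], TCP at [216.377, -532.75, 232.976] pointing down, gripper open.
Joint ranges: [-177.97, 177.97], [-48.28, 115.42], [12.27, 149.76], [-77.06, 257.06], [2.81, 150.46], [-146.56, 146.56]. Speed limits (degrees/s): [147.25, 147.25, 180, 180, 180, 180].

### API

Orientations are given as [roll, pitch, yaw] about the fixed x, y, z axes, in that order (R = Rz(yaw) Ry(pitch) Rx(roll)).
In Python, from workcell import sensors, grab_frame, env gives the robot as it stands.
- The arm moves only by the tool servo_tool, never from a script. Its argument "motion" is one flat list of numbers, 7 for each row, row after row: the shift along the world's x, y, z in mm, then the turn, a rotation vector about the world's x, y, z in rad, then the opening in per cent of the stroke, from 0 (shut) to 100 (fully open). In form: [x, y, z, rx, ry, rz, grip, x, y, z, rx, ry, rz, grip, ...]. A call has 1 to 10 rows; each row shifts and turns the commanded pose from where the row before left it; what a row does not reach is not made up. A row lasts 1/12 s, in which the tool goes at most 41.7 mm and 7.16 degrees, less where a joint would pass 70% of its speed; a pose out of reach is approached as far as the arm can. A call with a gripper value outside its range is refused whole. The fingers move at their own pace and stop on an object; "newtons" is the grip in N (left out, the last holds). Time passes only in rows, so rows that do not move let the fingers close. It gives the time, the measured TCP pose, the force and the opening at its end, in the units of the state.
- sensors.state(): the state, without advancing time (a new reading comes with each control period).
- grab_frame(name): name is "side" or "top"; returns a dict with "image" (384x512x3 uint8, red, green, blue), "depth" (384x512 float32, mm along the optical axis (not along the pixel's ray), 0 where there is no reading), "fx", "fy", "cx", "cy" (pixels), "extrinsics" (4x4, takes a point from camera to world coordinates). Camera axes: x right, y up, looking along -z (the intrinsics and any distortion apply to the point x, -y, -z); pixel columns grow to the right and rows downward; lengths in mm; the calibration is good to about 2 mm. A picture is of the moment at which its call begins.
- env.job_done(): hands the job in, once; it reports no verdict.
The state is a dict: "time_s": time; "qpos": joint angles; "qvel": joint speeds; "effort": joint torques, N m; "ee_pos": TCP position; "ee_rot": TCP orientation; "force": force on the tool from outside, world axes, zero at the start; "torque": the same for the moment, N m; "gripper_width": finger opening in mm.
Only numpy, scipy, OpenCV 4.12 (cv2) and the standard library are available. Lean on these libraries where they do the work, as an engineer would, in place of code of your own. Each camera call takes 0.05 s, during which the arm holds its last target.

## Working session

There is one attempt and no reset: what is moved stays moved. The work goes in short steps, Python scripts to look and compute and a tool call to move; the robot and the scene stay as the last step left them, time stands still between calls to the robot, and variables do not carry over. Pictures are saved under pics/ and viewed, and the job is handed in when it is done.

Besides the shell and the picture viewer there is one more tool, called in YAML: its name, and indented under it one key for each argument. servo_tool: Moves the arm, as the interface text tells. Its arguments: {"type":"object","properties":{"motion":{"type":"array"},"newtons":{"type":"number"}},"required":["motion"]}

```bash
mkdir -p pics; ls
cat > h.py <<'E'
import numpy as np,cv2
from workcell import sensors,grab_frame,env
from scipy.spatial.transform import Rotation as R
def grab(n):
    f=grab_frame(n); np.savez('%s.npz'%n,**f); return f
def load(n): return dict(np.load('%s.npz'%n))
def cloud(f):
    d=f['depth'];v,u=np.mgrid[:d.shape[0],:d.shape[1]]
    p=np.stack([(u-f['cx'])/f['fx']*d,-(v-f['cy'])/f['fy']*d,-d],-1)
    E=f['extrinsics'];return p@E[:3,:3].T+E[:3,3]
def proj(f,P):
    E=f['extrinsics'];q=(np.asarray(P)-E[:3,3])@E[:3,:3]
    return np.stack([f['cx']+f['fx']*q[...,0]/-q[...,2],f['cy']-f['fy']*q[...,1]/-q[...,2]],-1)
E
python3 - <<'E'
from h import *
print(sensors.state())
for n in('side','top'):
    f=grab(n);cv2.imwrite('pics/%s0.png'%n,cv2.resize(f['image'][...,::-1],(800,600)))
    print([ (k,f[k]) for k in f if k not in('image','depth')])
E
```

```text
pics
{'time_s': 0.0, 'qpos': array([-6.90413102e+01,  1.83496041e+01,  8.97064618e+01, -1.73971088e-04,
        7.20431058e+01, -1.14673334e+00]), 'qvel': array([ 0.01680455, -0.04345839,  0.00177212, -0.04479662,  0.00749889,
       -0.0590913 ]), 'effort': array([-4.64546301e-04, -4.12463844e+01, -2.31972206e+01,  7.27790734e-02,
        4.55522840e-02, -1.10766537e-04]), 'ee_pos': array([ 216.20266328, -532.2954884 ,  232.14029102]), 'ee_rot': array([-1.79998181e+02,  9.91551935e-02, -6.78945215e+01]), 'force': array([ 0.90979   ,  0.2348204 , -0.28036758]), 'torque': array([ 0.01112302, -0.03818363, -0.00561881]), 'gripper_width': 91.07326125501254}
[('fx', 487.81758832042084), ('fy', 487.81758832042084), ('cx', 262.35133358758833), ('cy', 186.4781784605299), ('extrinsics', array([[-8.23697079e-01,  2.28610229e-01, -5.18903157e-01,
         6.89034670e+01],
       [-5.66923807e-01, -3.14311192e-01,  7.61449848e-01,
         5.24929350e+02],
       [ 1.09781545e-02,  9.21382568e-01,  3.88501792e-01,
         5.08070796e+02],
       [ 0.00000000e+00,  0.00000000e+00,  0.00000000e+00,
         1.00000000e+00]]))]
[('fx', 390.5026213917188), ('fy', 390.5026213917188), ('cx', 254.2478278965633), ('cy', 192.1823119837052), ('extrinsics', array([[-2.92826484e-02,  9.97036794e-01, -7.11347892e-02,
         4.76846416e+02],
       [-9.99537653e-01, -2.86246299e-02,  1.02523742e-02,
        -2.00306921e+02],
       [ 8.18578724e-03,  7.14021169e-02,  9.97414022e-01,
         9.56561041e+02],
       [ 0.00000000e+00,  0.00000000e+00,  0.00000000e+00,
         1.00000000e+00]]))]
```

View pics/side0.png

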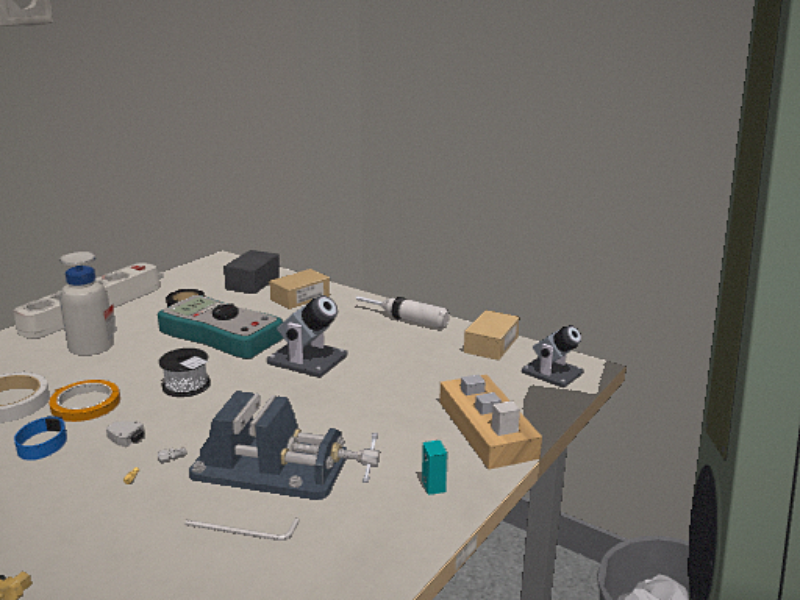

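View pics/top0.png

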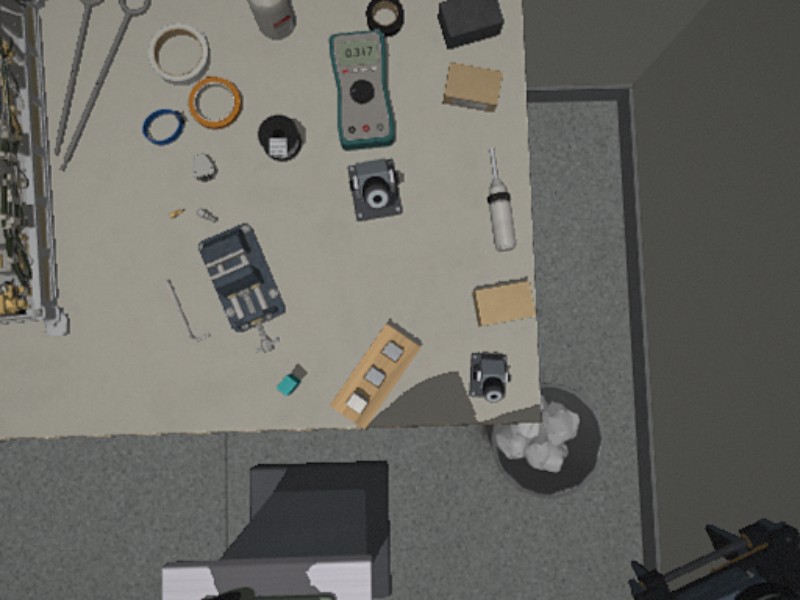

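Run:
```python
from h import *
for n,(u0,u1,v0,v1),(a0,a1,b0,b1) in(('top',(205,275,200,278),(220,260,98,144)),('side',(275,350,232,302),(165,228,182,245))):
    f=load(n);im=f['image'][...,::-1]
    a=cv2.resize(im[v0:v1,u0:u1],(390,440),interpolation=cv2.INTER_CUBIC);b=cv2.resize(im[b0:b1,a0:a1],(390,440),interpolation=cv2.INTER_CUBIC)
    cv2.imwrite('pics/crop_%s.png'%n,np.hstack([a,b]))
    P=cloud(f)
    print(n,'table z',np.median(P[...,2][(abs(P[...,2])<15)&(f['depth']>0)]))
    Q=P[v0:v1,u0:u1].reshape(-1,3)
    for lo,hi in((26,34),(40,48),(53,63)):
        m=(Q[:,2]>lo)&(Q[:,2]<hi);q=Q[m]; print(lo,m.sum(),q.mean(0).round(1) if m.any() else '')
        if m.sum()>10:
            r=cv2.minAreaRect(q[:,:2].astype(np.float32));print(r)
    Q=P[b0:b1,a0:a1].reshape(-1,3)
    for lo,hi in((3,10),(60,80),(80,90),(90,100),(100,106),(106,125)):
        m=(Q[:,2]>lo)&(Q[:,2]<hi);q=Q[m]; print(lo,m.sum(),q.mean(0).round(1) if m.any() else '')
        if m.sum()>10: print(cv2.minAreaRect(q[:,:2].astype(np.float32)))
```

```text
top table z -0.8169127056931984
26 1325 [ 429.1 -172.9   28.9]
((429.21112060546875, -172.87481689453125), (63.847965240478516, 149.8841552734375), 53.68467330932617)
40 173 [ 447.  -185.6   43. ]
((437.17120361328125, -178.32838439941406), (24.656614303588867, 92.15611267089844), 53.713645935058594)
53 97 [ 392.3 -145.6   56.8]
((392.1484680175781, -145.59307861328125), (24.81774139404297, 19.700241088867188), 53.69552993774414)
3 307 [ 703.4 -180.7    8. ]
((714.9957275390625, -178.2955322265625), (99.1961669921875, 82.49696350097656), 7.32956600189209)
60 283 [ 724.7 -178.4   70.5]
((715.4736328125, -177.00592041015625), (62.26726531982422, 74.17044067382812), 66.4721908569336)
80 131 [ 696.8 -182.5   84.6]
((701.6744995117188, -181.36343383789062), (53.91083908081055, 41.303977966308594), 3.249271869659424)
90 154 [ 697.  -183.2   94.5]
((698.9561767578125, -185.0919189453125), (33.671607971191406, 29.86957359313965), 89.4033432006836)
100 15 [ 696.8 -182.3  101.3]
((696.4442749023438, -183.105712890625), (15.690754890441895, 6.773593902587891), 89.95640563964844)
106 0 
side tab
[... 391 characters left out ...]
75146484), 51.395172119140625)
3 456 [ 753.8 -204.     7.6]
((808.6611328125, -254.01068115234375), (159.33279418945312, 326.93841552734375), 36.857322692871094)
60 264 [ 708.9 -163.7   70.1]
((709.3944091796875, -171.36996459960938), (74.86708068847656, 36.87411880493164), 40.02925491333008)
80 132 [ 692.4 -176.4   84.8]
((702.6910400390625, -178.63958740234375), (54.439579010009766, 34.707332611083984), 20.690288543701172)
90 105 [ 695.7 -180.1   94.7]
((696.5943603515625, -184.2043914794922), (37.738311767578125, 28.985246658325195), 80.18944549560547)
100 14 [ 698.6 -183.8  101.7]
((697.4884643554688, -183.65638732910156), (5.631725788116455, 22.032012939453125), 4.175271034240723)
106 0
```

View pics/crop_top.png

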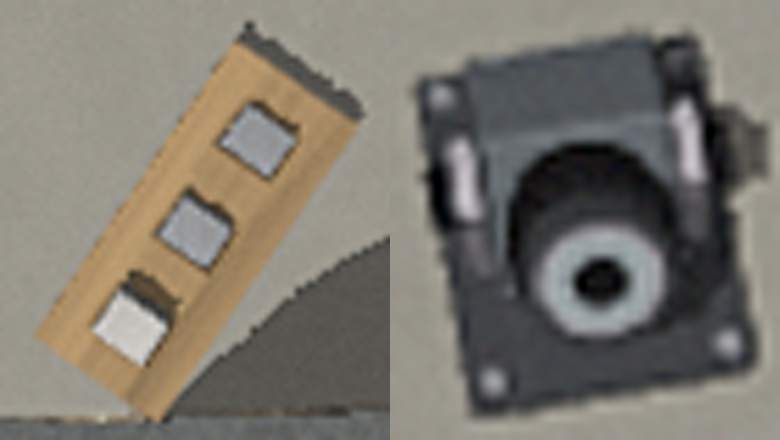

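View pics/crop_side.png

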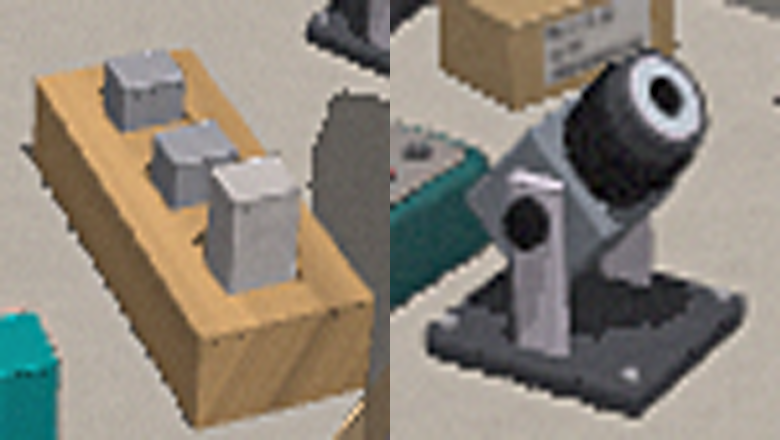

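```bash
cat > m.py <<'E'
from h import *
def ray(f,u,v):
    E=f['extrinsics'];d=E[:3,:3]@np.array([(u-f['cx'])/f['fx'],-(v-f['cy'])/f['fy'],-1]);return E[:3,3],d/np.linalg.norm(d)
def tri(a,b):
    A=np.zeros((3,3));c=np.zeros(3)
    for o,d in(a,b):
        M=np.eye(3)-np.outer(d,d);A+=M;c+=M@o
    p=np.linalg.solve(A,c);return p,[np.linalg.norm(np.cross(p-o,d)) for o,d in(a,b)]
E
python3 - <<'E'
from m import *
t=load('top');s=load('side')
C=[]
for x,y in((85,412),(365,365),(310,40),(30,85)):
    o,d=ray(t,220+x/9.75-.5,98+y/9.565-.5);C.append((o+d*(7-o[2])/d[2])[:2])
C=np.array(C);print(C.round(1),np.linalg.norm(C-np.roll(C,-1,0),axis=1))
e=C[0]+C[1]-C[2]-C[3];l=C[0]+C[3]-C[1]-C[2]
print('facing',np.degrees(np.arctan2(e[1],e[0])),'from left',np.degrees(np.arctan2(l[1],l[0]))+90, 'centre',C.mean(0))
print(tri(ray(t,241.1,126.9),ray(s,208.6,195.2)))
for n,f,b in(('t',t,(228,252,110,140)),('s',s,(195,220,182,215))):
    P=cloud(f)[b[2]:b[3],b[0]:b[1]];im=f['image'][b[2]:b[3],b[0]:b[1]].astype(int)
    m=(im.min(2)>130)&(P[...,2]>70)
    q=P[m];c=np.median(q,0);q=q[np.linalg.norm(q-c,axis=1)<20];U,S,V=np.linalg.svd(q-q.mean(0));print(n,len(q),q.mean(0),V[2],S)
    ys,xs=np.nonzero(m); print(cv2.fitEllipse(cv2.convexHull(np.stack([xs+b[0],ys+b[2]],1).astype(np.float32))))
E
```

```text
[[ 673.6 -149.8]
 [ 683.9 -220.8]
 [ 769.6 -209.3]
 [ 759.6 -137.9]] [71.72974495 86.43543237 72.08934662 86.81987697]
facing -172.2750741534622 from left 188.0990625108093 centre [ 721.69588167 -179.45989807]
(array([ 686.67149938, -183.54980634,   93.13407971]), [np.float64(0.7814224704316552), np.float64(0.7814224704317936)])
t 76 [ 686.73558205 -184.66604311   90.92419319] [-0.72405787 -0.10094551  0.68231239] [73.54127176 68.04195135 10.69235239]
((234.74319458007812, 96.28549194335938), (27.297801971435547, 73.69095611572266), 168.18710327148438)
s 69 [ 688.64249948 -185.23789871   91.55759535] [-0.68481148 -0.13375312  0.71634024] [69.56023279 67.82999363 11.0305704 ]
((204.2109375, 194.63343811035156), (11.544950485229492, 21.953548431396484), 111.85209655761719)
```

servo_tool:
  motion: [8.8,19.35,-4,0,0,-0.051,60,8.8,19.35,-4,0,0,-0.051,60,8.8,19.35,-4,0,0,-0.051,60,8.8,19.35,-4,0,0,-0.051,60,8.8,19.35,-4,0,0,-0.051,60,8.8,19.35,-4,0,0,-0.051,60,8.8,19.35,-4,0,0,-0.051,60,8.8,19.35,-4,0,0,-0.051,60,8.8,19.35,-4,0,0,-0.051,60,8.8,19.35,-4,0,0,-0.051,60]
  newtons: 40

```text
time_s: 0.93
ee_pos: [304.5, -338.0, 192.5]
ee_rot: [180.0, 0.0, -97.3]
force: [0.1, 0.0, -0.5]
gripper_width: 54.9
```

servo_tool:
  motion: [8.8,19.35,-4,0,0,-0.051,60,8.8,19.35,-4,0,0,-0.051,60,8.8,19.35,-4,0,0,-0.051,60,8.8,19.35,-4,0,0,-0.051,60,8.8,19.35,-4,0,0,-0.051,60,8.8,19.35,-4,0,0,-0.051,60,8.8,19.35,-4,0,0,-0.051,60,8.8,19.35,-4,0,0,-0.051,60,8.8,19.35,-4,0,0,-0.051,60,8.8,19.35,-4,0,0,-0.051,60]

```text
time_s: 1.77
ee_pos: [392.4, -144.6, 152.6]
ee_rot: [180.0, -0.0, -126.5]
force: [0.0, -0.1, 0.1]
gripper_width: 54.8
```

servo_tool:
  motion: [0,0,0,0,0,0,60,0,0,0,0,0,0,60,0,0,0,0,0,0,60]

```text
time_s: 2.02
ee_pos: [392.2, -146.1, 153.0]
ee_rot: [180.0, -0.0, -126.3]
force: [-1.0, -0.1, -0.0]
gripper_width: 54.9
```

servo_tool:
  motion: [0.3,0.2,-10,0,0,0,60,0,0,-14,0,0,0,60,0,0,-14,0,0,0,60,0,0,-12,0,0,0,60,0,0,-10,0,0,0,60,0,0,-6,0,0,0,60,0,0,0,0,0,0,60]

```text
time_s: 2.6
ee_pos: [391.7, -146.0, 86.1]
ee_rot: [179.9, -0.0, -126.4]
force: [-0.4, -0.2, 1.1]
gripper_width: 54.4
```

Run:
```python
from h import *
a=[]
for n,(u,v) in(('side',(260,215)),('top',(180,205))):
    f=grab(n);a.append(cv2.resize(f['image'][v:v+90,u:u+90,::-1],(400,500)))
cv2.imwrite('pics/pre.png',np.hstack(a))
```

```text
(no output)
```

View pics/pre.png

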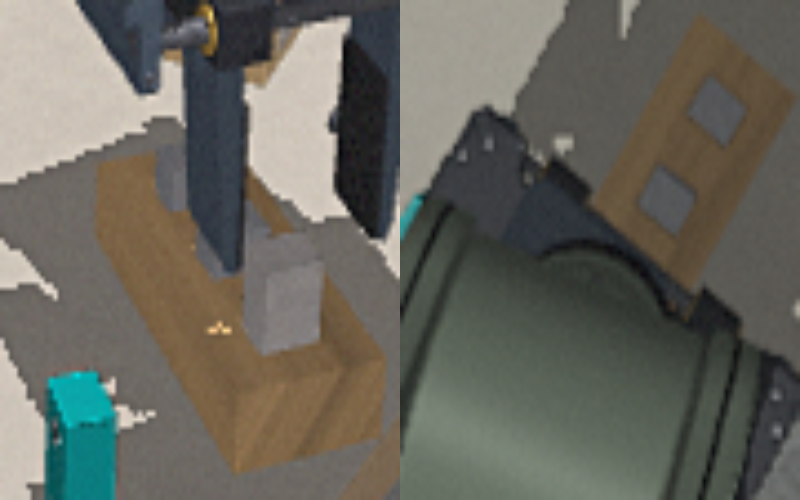

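servo_tool:
  motion: [0,0,-10,0,0,0,60,0,0,-10,0,0,0,60,0,0,-8,0,0,0,60,0,0,-5,0,0,0,60,0,0,-2,0,0,0,60,0,0,0,0,0,0,60,0,0,0,0,0,0,60]

```text
time_s: 3.28
ee_pos: [393.0, -145.7, 52.2]
ee_rot: [-180.0, 0.0, -126.3]
force: [-0.4, -0.6, -0.0]
gripper_width: 54.6
```

servo_tool:
  motion: [0,0,0,0,0,0,25,0,0,0,0,0,0,20,0,0,0,0,0,0,15,0,0,0,0,0,0,10,0,0,0,0,0,0,5,0,0,0,0,0,0,0,0,0,0,0,0,0,0,0,0,0,0,0,0,0]
  newtons: 40

```text
time_s: 3.95
ee_pos: [392.7, -145.6, 52.1]
ee_rot: [-180.0, -0.0, -126.3]
force: [-0.5, 0.0, 2.9]
gripper_width: 24.7
```

servo_tool:
  motion: [0,0,3,0,0,0,0,0,0,6,0,0,0,0,0,0,8,0,0,0,0,0,0,10,0,0,0,0,0,0,15,0,0,0,0,0,0,20,0,0,0,0,0,0,25,0,0,0,0,0,0,25,0,0,0,0,0,0,18,0,0,0,0,0,0,5,0,0,0,0]

```text
time_s: 4.78
ee_pos: [394.2, -146.1, 190.4]
ee_rot: [-179.6, 0.1, -126.3]
force: [0.7, -0.1, -2.6]
gripper_width: 24.5
```

Run:
```python
from h import *
print(sensors.state())
a=[]
for n,(u,v) in(('side',(260,150)),('top',(180,150))):
    f=grab(n);a.append(cv2.resize(f['image'][v:v+150,u:u+120,::-1],(400,500)))
cv2.imwrite('pics/lift.png',np.hstack(a))
```

```text
{'time_s': 4.7833, 'qpos': array([-2.19028943e+01,  6.20815846e+00,  1.12365329e+02, -3.56324743e-03,
        6.10382273e+01,  1.04431759e+02]), 'qvel': array([-1.30031452e-03, -1.61363203e+00, -2.36526569e+00, -4.45331888e-02,
        6.16026189e+00,  5.27166880e-02]), 'effort': array([ 1.06091739e-02, -2.83497709e+01, -2.14178985e+01,  1.17556166e-02,
        1.93583015e-01, -4.35370539e-04]), 'ee_pos': array([ 394.24715394, -146.13336524,  190.3988861 ]), 'ee_rot': array([-1.79623187e+02,  9.37398212e-02, -1.26332630e+02]), 'force': array([ 0.65192658, -0.06207197, -2.5990092 ]), 'torque': array([ 0.09596186, -0.02050314, -0.05140095]), 'gripper_width': 24.526601826319236}
```

View pics/lift.png

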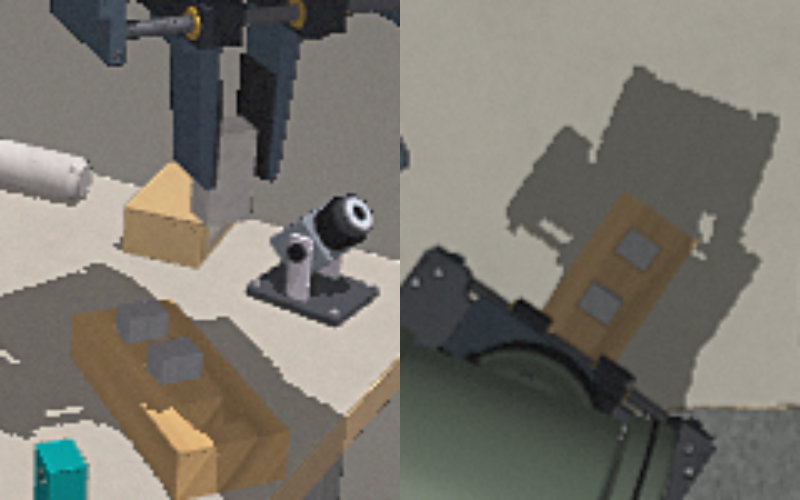

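servo_tool:
  motion: [5,-1,0,0,0,0.02,0,10,-2,0,0,0,0.04,0,12,-3,0,0,0,0.04,0,12,-3,0,0,0,0.04,0,12,-3,0,0,0,0.04,0,12,-3,0,0,0,0.04,0,12,-3,0,0,0,0.04,0,12,-3,0,0,0,0.04,0,12,-3,0,0,0,0.04,0,12,-3,0,0,0,0.04,0]

```text
time_s: 5.72
ee_pos: [503.6, -172.4, 184.7]
ee_rot: [179.8, 0.0, -104.4]
force: [0.1, -0.1, -2.2]
gripper_width: 24.8
```

servo_tool:
  motion: [12,-3,0,0,0,0.04,0,12,-3,0,0,0,0.04,0,12,-3,0,0,0,0.04,0,12,-3,0,0,0,0.04,0,12,-3,0,0,0,0.04,0,12,-3,0,0,0,0.04,0,12,-2,0,0,0,0.04,0,12,-1.8,0,0,0,0.04,0,10,-1,0,0,0,0.04,0,0.7,0,0,0,0,0.031,0]

```text
time_s: 6.55
ee_pos: [611.7, -195.3, 183.9]
ee_rot: [179.9, 0.1, -82.0]
force: [-0.4, -0.2, -1.9]
gripper_width: 24.7
```

servo_tool:
  motion: [0,0,0,0,0,0,0,0,0,0,0,0,0,0,0,0,0,0,0,0,0,0,0,0,0,0,0,0]

```text
time_s: 6.88
ee_pos: [609.9, -195.3, 186.3]
ee_rot: [179.9, 0.0, -82.2]
force: [0.4, -0.4, -2.6]
gripper_width: 24.8
```

Run:
```python
from h import *
for k,v in sensors.state().items():print(k,v)
a=[]
for n,(u,v) in(('side',(120,90)),('top',(170,70))):
    f=grab(n);a.append(cv2.resize(f['image'][v:v+160,u:u+120,::-1],(400,533)))
cv2.imwrite('pics/v1.png',np.hstack(a))
```

```text
time_s 6.8833
qpos [-1.87757252e+01  2.59435041e+01  8.45361871e+01 -9.14371353e-03
  6.95959758e+01  6.34089301e+01]
qvel [ 0.01337451 -0.51392505 -0.27168455  0.0086931   0.02068448 -0.05500714]
effort [ 3.01526149e-02 -4.90376544e+01 -2.36552632e+01  6.49254397e-02
 -5.16380905e-02  1.69346291e-03]
ee_pos [ 609.92485416 -195.25070835  186.29485659]
ee_rot [ 1.79928502e+02  2.62103876e-02 -8.21814782e+01]
force [ 0.4471074  -0.40218016 -2.55071251]
torque [ 0.06528062  0.00912135 -0.02340082]
gripper_width 24.811812627043704
```

View pics/v1.png

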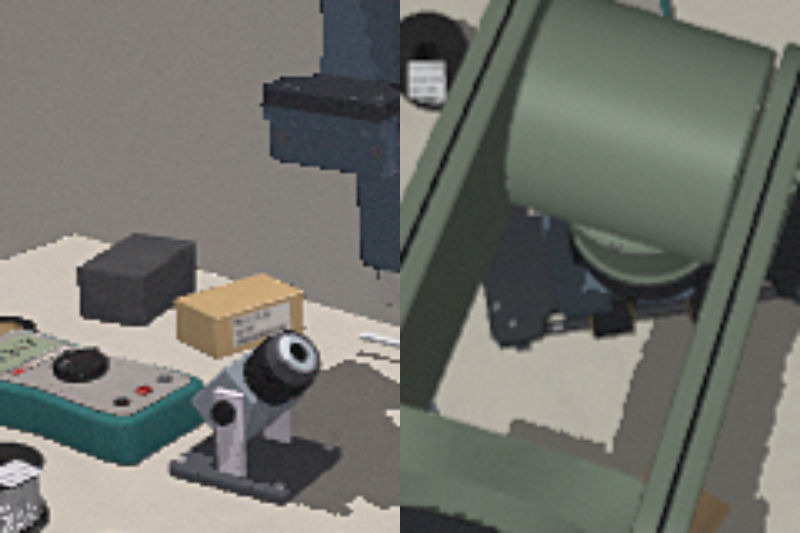

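Run:
```python
from h import *
f=grab('side');u,v=190,90
cv2.imwrite('pics/v1b.png',cv2.resize(f['image'][v:v+130,u:u+130,::-1],(600,600),interpolation=cv2.INTER_CUBIC))
s=sensors.state();T=R.from_euler('xyz',s['ee_rot'],degrees=True)
c=s['ee_pos']+T.apply([0,0,19]);print('centre',c)
print('corners',[(proj(f,c+T.apply([a,b,d]))-[u,v])*4.615 for a in(-12.5,12.5) for b in (-10,10) for d in(25,)])
```

```text
centre [ 610.160501   -195.33770638  167.98807054]
corners [array([203.12885567, 418.88753259]), array([244.04361459, 427.30191397]), array([231.53442013, 399.87619807]), array([271.82434216, 407.95334136])]
```

View pics/v1b.png

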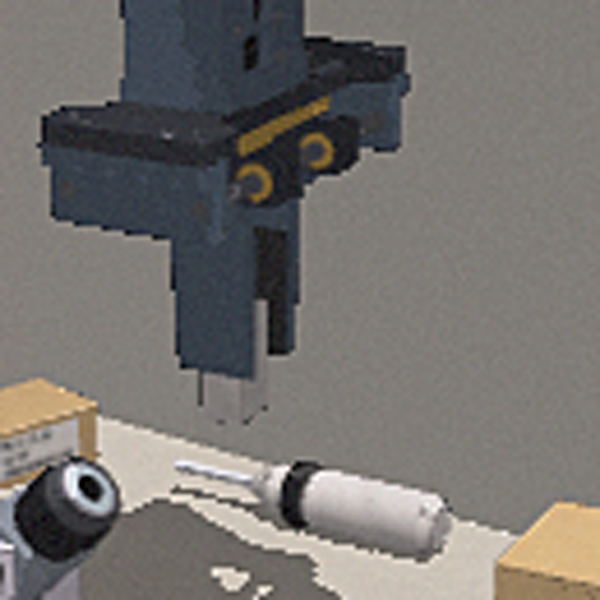

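servo_tool:
  motion: [0,0,0,0,0,0,0,0,0,0,0,0,0,0,0,0,0,0,0,0,0,0,0,0,0,0,0,0,0,0,0,0,0,0,0,0,0,0,0,0,0,0,0,0,0,0,0,0,0,0,0,0,0,0,0,0,0,0,0,0,0,0,0,0,0,0,0,0,0,0]

```text
time_s: 7.87
ee_pos: [610.4, -195.3, 187.0]
ee_rot: [180.0, -0.0, -82.2]
force: [-0.7, 0.9, -2.5]
gripper_width: 24.9
```

servo_tool:
  motion: [0,0,0,0,0,0,0,0,0,0,0,0,0,0,0,0,0,0,0,0,0,0,0,0,0,0,0,0]

```text
time_s: 8.2
ee_pos: [610.4, -195.3, 187.0]
ee_rot: [-180.0, -0.0, -82.2]
force: [-1.0, 1.0, -2.6]
gripper_width: 25.0
```

servo_tool:
  motion: [0,0,0,0,0,0.0308,0,0,0,0,0,0,0.06,0,0,0,0,0,0,0.08,0,0,0,0,0,0,0.08,0,0,0,0,0,0,0.08,0,0,0,0,0,0,0.08,0,0,0,0,0,0,0.08,0,0,0,0,0,0,0.08,0,0,0,0,0,0,0.08,0,0,0,0,0,0,0.08,0]

```text
time_s: 9.03
ee_pos: [610.4, -195.3, 187.0]
ee_rot: [-180.0, -0.0, -40.1]
force: [0.1, -0.7, -1.9]
gripper_width: 24.7
```

servo_tool:
  motion: [0,0,0,0,0,0.08,0,0,0,0,0,0,0.08,0,0,0,0,0,0,0.08,0,0,0,0,0,0,0.08,0,0,0,0,0,0,0.08,0,0,0,0,0,0,0.08,0,0,0,0,0,0,0.08,0,0,0,0,0,0,0.08,0,0,0,0,0,0,0.06,0,0,0,0,0,0,0.14,0]

```text
time_s: 9.87
ee_pos: [610.4, -195.3, 187.0]
ee_rot: [-180.0, -0.0, 7.2]
force: [0.6, -0.8, -2.2]
gripper_width: 24.7
```

servo_tool:
  motion: [0,0,0,0,0,0,0,0,0,0,0,0,0,0,0,0,0,0,0,0,0,0,0,0,0,0,0,0]

```text
time_s: 10.2
ee_pos: [610.4, -195.4, 187.0]
ee_rot: [180.0, -0.0, 6.9]
force: [-0.1, -0.8, -2.1]
gripper_width: 24.6
```

servo_tool:
  motion: [0,0,0,0,0,0.017,0,0,0,0,0,0,0,0,0,0,0,0,0,0,0,0,0,0,0,0,0,0,0,0,0,0,0,0,0,0,0,0,0,0,0,0,0,0,0,0,0,0,0,0,0,0,0,0,0,0,0,0,0,0,0,0,0,0,0,0,0,0,0,0]

```text
time_s: 11.03
ee_pos: [610.4, -195.4, 187.0]
ee_rot: [180.0, -0.0, 8.0]
force: [0.3, -0.0, -2.4]
gripper_width: 24.8
```

servo_tool:
  motion: [0,0,0,0,0,0,0,0,0,0,0,0,0,0,0,0,0,0,0,0,0,0,0,0,0,0,0,0,0,0,0,0,0,0,0]

```text
time_s: 11.45
ee_pos: [610.4, -195.3, 186.9]
ee_rot: [-180.0, -0.0, 8.0]
force: [-0.1, -0.4, -1.6]
gripper_width: 24.6
```

Run:
```python
from h import *
f=grab('side');u,v=190,90
cv2.imwrite('pics/v2.png',cv2.resize(f['image'][v:v+130,u:u+130,::-1],(600,600),interpolation=cv2.INTER_CUBIC))
s=sensors.state();T=R.from_euler('xyz',s['ee_rot'],degrees=True)
c=s['ee_pos']+T.apply([0,0,19]);print('centre',c,s['qpos'])
print('corners',[(proj(f,c+T.apply([a,b,d]))-[u,v])*4.615 for a in(-12.5,12.5) for b in (-10,10) for d in(25,)])
l=np.array([-.7004,-.0969,.7071]);print(np.array([610.4,-195.4,168.3])+19*l)
```

```text
centre [ 610.37478876 -195.33365079  167.98128324] [-1.87752993e+01  2.59176321e+01  8.44765773e+01  2.57893426e-03
  6.96019606e+01 -2.67297880e+01]
corners [array([251.68684924, 426.28202659]), array([273.75849291, 410.75810883]), array([200.56749213, 415.84358708]), array([223.26780745, 400.65581272])]
[ 597.0924 -197.2411  181.7349]
```

View pics/v2.png

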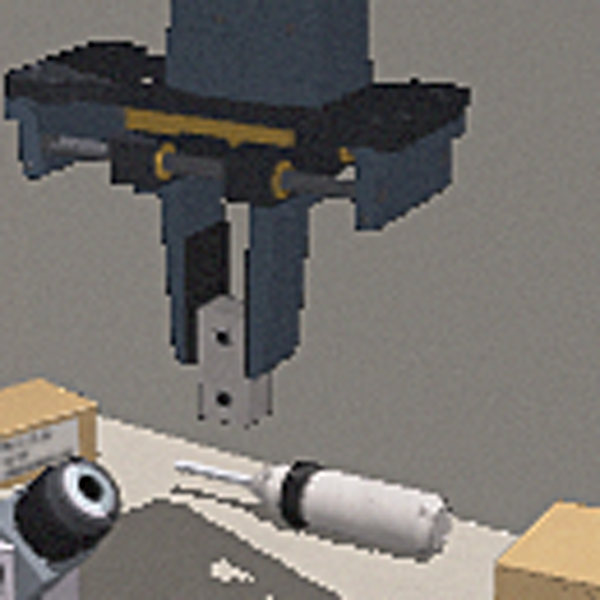

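servo_tool:
  motion: [-0.9,-0.1,0,0.0072,-0.0519,0,0,-0.9,-0.1,-0.1,0.0072,-0.0519,0,0,-0.9,-0.1,-0.1,0.0072,-0.0519,0,0,-0.9,-0.1,-0.2,0.0072,-0.0519,0,0,-0.9,-0.1,-0.2,0.0072,-0.0519,0,0,-0.9,-0.1,-0.3,0.0072,-0.0519,0,0,-0.9,-0.1,-0.3,0.0072,-0.0519,0,0,-0.9,-0.2,-0.4,0.0072,-0.0519,0,0,-0.9,-0.2,-0.4,0.0072,-0.0519,0,0,-0.9,-0.2,-0.4,0.0072,-0.0519,0,0]

```text
time_s: 12.33
ee_pos: [601.0, -196.6, 184.8]
ee_rot: [179.9, -30.1, 8.0]
force: [0.3, 0.1, -1.9]
gripper_width: 24.8
```

servo_tool:
  motion: [-0.9,-0.1,-0.5,0.0072,-0.0519,0,0,-0.9,-0.1,-0.5,0.0072,-0.0519,0,0,-0.9,-0.1,-0.6,0.0072,-0.0519,0,0,-0.9,-0.2,-0.6,0.0072,-0.0519,0,0,-0.7,-0.1,-0.6,0.0072,-0.0519,0,0,0,0,0,0,0,0,0,0,0,0,0,0,0,0,0,0,0,0,0,0,0,0,0,0,0,0,0,0]

```text
time_s: 13.08
ee_pos: [597.9, -197.4, 182.6]
ee_rot: [179.8, -45.1, 8.1]
force: [0.4, -0.6, -3.0]
gripper_width: 25.0
```

Run:
```python
from h import *
f=grab('side');u,v=170,90
cv2.imwrite('pics/v3.png',cv2.resize(f['image'][v:v+130,u:u+130,::-1],(600,600),interpolation=cv2.INTER_CUBIC))
s=sensors.state();T=R.from_euler('xyz',s['ee_rot'],degrees=True)
c=s['ee_pos']+T.apply([0,0,19]);print('centre',c,s['qpos'],s['qvel'],s['force'])
l=np.array([-.7004,-.0969,.7071]);L=np.array([687.5,-184.7,90.5]);d=c-L
print('tool z',T.apply([0,0,1]),'angle',np.degrees(np.arccos(-l@T.apply([0,0,1]))),'dist',d@l,'off',np.linalg.norm(d-l*(d@l)))
print('corners',[((proj(f,c+T.apply([a,b,25]))-[u,v])*4.615).round() for a in(-12.5,12.5) for b in (-10,10)])
```

```text
centre [ 611.17756533 -195.51375458  169.15826209] [ -32.75276069   15.11973102  118.39414168   72.85387957   28.84222634
 -101.96724099] [-0.0545913   0.00731988  0.38131883  0.6088824  -0.00569637 -0.58311813] [ 0.05250806 -0.39105213 -1.70686575]
tool z [ 0.70128478  0.09697121 -0.70625509] angle 0.4486742026103799 dist 110.12334318544973 off 1.1390156132313207
corners [array([299., 418.]), array([322., 402.]), array([263., 372.]), array([286., 358.])]
```

View pics/v3.png

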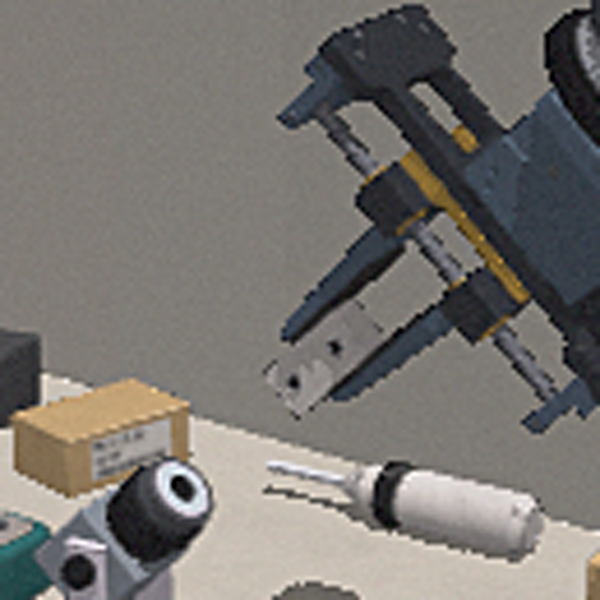

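servo_tool:
  motion: [0,0,0,0,0,0,0,0,0,0,0,0,0,0,0,0,0,0,0,0,0,0,0,0,0,0,0,0,0,0,0,0,0,0,0,0,0,0,0,0,0,0,0,0,0,0,0,0,0,0,0,0,0,0,0,0,0,0,0,0,0,0,0,0,0,0,0,0,0,0]

```text
time_s: 13.97
ee_pos: [597.1, -197.3, 181.8]
ee_rot: [179.9, -45.0, 8.0]
force: [0.0, 0.5, -1.2]
gripper_width: 24.7
```

Run:
```python
from h import *
s=sensors.state();print(s['ee_pos'],s['ee_rot'],s['gripper_width'],abs(s['qvel']).max())
env.job_done()
```

```text
[ 597.05766482 -197.25618307  181.76251568] [179.94687462 -45.03559791   7.97310511] 24.69226710487493 0.12403148562831318
the job is handed in; nothing more can be done
```

I drew the tall gauge block out of the rack and held it on the larger camera's lens axis. It showed the holed face, then a narrow side after a quarter turn, with a pause of over 1 s at each. I then tipped it 45° so its foot end looks into the lens, and handed in at about 14 s with it still held raised.

**Final position:** After the tip the block's middle measured about 110 mm from the glass, about 1 mm off the axis and 0.4° off square. After a further 0.8 s of holding, the tool settled at the planned pose with the arm still. The grip stayed at 25 mm, the block's width.

**Holed face:** No picture showed it pointing at the camera. I checked it in the second view, where both holes were visible at the expected quarter turn.

**Narrow-side view:** The finger in front hides the upper half of that side from the camera. The lower half is clear.

**Spare blocks and camera:** The two spares were still in the rack in the picture after the lift, and I did not look again. Nothing came near the camera, and the force readings stayed around 3 N or less.

**Mismatch:** The lens position reckoned from the base plate differed by about 12 mm from the one measured in the depth pictures. I used the measured one, on which both camera views agreed within about 2 mm.

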